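Set the microscope lamp's dimmer and lock it

ROBOT

A 7-joint arm with a two-finger parallel gripper is mounted at the origin on the work surface. World frame = base frame: x ahead of the robot, y to its left, z up, the work surface at z = 0. Lengths are in m, angles in rad, forces in N, time in s.
With the tool pointing down it reaches from about 0.425 to 0.825 m from the base axis. Payload 3.6 kg.
Tool frame: the origin (TCP) lies midway between the tips of the shut fingers; the grasp point (between the pads) lies 19 mm behind it; z points along the fingers, y is the line along which they close (so a half turn about z gives the same grasp; the last joint's range is limited). The gripper opens to 85 mm and grips with 20 to 120 N. Pads are 22 mm wide; open, the fingers measure 114 mm over their backs; the gripper's body (76 mm by 85 mm) begins 54 mm behind the grasp point. The pads swing forward as they close: fully open they stand 13 mm farther back than shut.
Start: joints at [1.242, 0.615, -0.013, 1.423, 0.008, 1.103, -0.04], TCP at [0.194, -0.62, 0.231] pointing down, gripper open.
Joint ranges: [-3.12, 3.12], [-0.3, 2.06], [-1.34, 1.32], [0.26, 2.42], [-1.36, 4.5], [0.01, 1.98], [-2.84, 2.84]. Speed limits (rad/s): [2.79, 2.79, 3.14, 3.14, 3.14, 3.14, 3.14].

INTERFACE

Orientations are given as a unit quaternion [x, y, z, w].
In Python, from bench import state, grab_frame, camera_params, close_job gives the robot as it stands.
- The arm moves only by the shell command python3 -m inch 'ROWS' [FORCE]. ROWS is JSON, a list that holds one entry, the list of rows, each a list of 5 numbers: the shift along the tool's x, y, z in mm, then the turn about the tool's z in degrees, then the closure, from -1 (fully open) to 1 (shut). A call has 1 to 10 rows; each row is the pose to reach, as a shift and turn from the pose commanded when the call began, along the tool's axes at that moment; what a row does not reach only later rows make up. A row lasts 1/8 s, in which the tool goes at most 62.5 mm and 10.7 degrees, less where a joint would pass 70% of its speed; a pose out of reach is approached as far as the arm can. A call with a gripper value outside its range is refused whole. The fingers move at their own pace and stop on an object; FORCE is the grip in N (left out, the last holds). Time passes only in rows, so rows that repeat a pose let the fingers close. It gives the time, the measured TCP pose, the force and the opening at its end, in the units of the state.
- state(): the state, without advancing time (a new reading comes with each control period).
- grab_frame(name): name is "scene" or "top" or "wrist"; returns (picture, depth): 420x560x3 uint8, blue, green, red; 420x560 float32, m along the optical axis (not along the pixel's ray), 0 where there is no reading.
- camera_params(name): a dict with "K" (3x3 intrinsics, pixels), "T" (4x4, takes a point from camera to world coordinates). Camera axes: x right, y down, z forward; pixel columns grow to the right and rows downward; lengths in m; the calibration is good to about 2 mm. A picture is of the moment at which its call begins: read the wrist's pose just before it. camera_params takes no time and is no camera call; for the wrist camera it gives the pose at the moment of the call.
- close_job(): hands the job in, once; it reports no verdict.
The state is a dict: "time_s": time; "qpos": joint angles; "joint_vel": joint speeds; "tau": joint torques, N m; "tcp_pos": TCP position; "orientation": TCP orientation; "ft_force": force on the tool from outside, world axes, zero at the start; "wrist_torque": the same for the moment, N m; "width": finger opening in m.
Only numpy, scipy, OpenCV 4.12 (cv2) and the standard library are available. Lean on these libraries where they do the work, as an engineer would, in place of code of your own. Each camera call takes 0.05 s, during which the arm holds its last target. There are 200 camera calls.

TASK

Set the microscope lamp for inspection: on the sloping control unit, turn the black pointer knob until its white-lined nose stands at the raised white mark on the ring around it. Then slide the flat fork lock beside it fully home around the knob's neck, leaving the knob on the mark. Do not turn the ring with the mark, and leave the other things on the bench where they are.

Things in the scene. Friction and masses are not known exactly. Their poses are not given: they have to be found in the camera images.
- console: White lamp unit, fixed, 200 (x) x 280 (y) x 120 mm; origin centre of underside, -x faces the robot. Its aluminium panel rises away from the robot at 30 degrees, from low edge x=-100, z=35 to x=47, z=120 mm; flat ledge behind. Panel axes here: up-slope (cos30,0,sin30), left +y, outward normal (-sin30,0,cos30). Lock guides 9 mm and a rocker switch 7 mm high stand on the panel.
- knob_grip (a point): Centre of the knob's bar grip, on the turning axis, 30 mm outward from the panel. z = panel's outward normal, x towards the nose. The black bar is 48 long (x), 14 wide (y), 14 to 38 mm outward; a nose 6 mm wide, 14 to 22 mm outward, reaches 37 mm from the axis at the +x end only. Below: neck 20 mm and steel flange 48 mm in diameter. White line on bar top and nose.
- knob (a joint): Knob angle, rad: 0 = nose points straight up-slope, positive = turned clockwise as seen looking at the panel; -1.6 to 1.6. Stays where it is left.
- pointer_tip (a point): Point of the knob below the end of its nose, 38 mm from the axis, 5 mm outward from the panel.
- index_mark (a point): Raised white mark (16 long radially, 6 wide, 2.5 mm high) on the flat dark ring (104 mm across, 2.5 thick) round the knob. This point is on its top, 38 mm from the axis, 5 mm outward; pointer_tip coincides with it when the knob is set. The ring is stiff and must not be turned.
- lock_tab (a point): Grip of the fork lock: upright tab 12 thick (x), 26 long (y), 10 to 38 mm outward; this point is on its centreline, 28 mm outward. Axes: x up-slope, y left, z outward. The lock is a flat dark steel fork 46 wide, 90 long, 5 to 10 mm outward, left of the knob; it slides right (-y) between guides, prongs passing both sides of the neck under the bar. Home: this point is 60 mm left of the knob's axis.
- lock (a joint): Lock travel, m: 0 = fully back, 0.050 = fully home against its stop round the knob's neck. Stays where it is left (friction 2 N).
- tweezers: Steel tweezers, 125 x 8 x 8 mm, lying before the unit; origin centre of underside. Bystander.
- loupe: Black loupe, 30 mm diameter, 26 high, right of the unit's front; origin centre of underside. Bystander.
- gem_jar: Small glass jar, 44 mm diameter, 50 high, left of the unit; origin centre of underside. Bystander.
- cleaner: White lens-cleaner bottle, 40 mm diameter, 110 high, right of the unit; origin centre of underside. Bystander.
- stone_box: Clear stone box, 45 x 60 x 18 mm, on the unit's ledge; origin centre of underside. Bystander.
- brush: Brush with wooden handle, 150 mm long, lying left of and before the unit; origin centre of underside. Bystander.

How it is judged:
On the way, in this order (a step that is already met when the one before it is completed fails the run):
1. the knob is set to the mark while the lock is still back (less than 20 mm of its travel) (distance between pointer_tip and index_mark below 0.005 m and value of joint lock below 0.02 m), for 0.2 s.
2. the lock is slid home with the knob on the mark (distance between pointer_tip and index_mark below 0.005 m and value of joint lock above 0.046 m), for 0.2 s.
At the end, for the whole second after the job is handed in: The knob rests with its nose within 5 mm (7.5 degrees) of the raised mark, and the fork lock is home (travel over 46 of 50 mm) (all of step 2 and velocity of joint knob between -0.05 and 0.05 rad/s); the robot touches nothing.
It fails at once if the ring with the mark is turned (mark moved over 4 mm) (distance of index_mark from where it was at the start of the episode above 0.004 m).
It fails at once if a bystander is pushed over 25 mm from its place (distance of any of tweezers, loupe, gem_jar, cleaner, stone_box, brush from where it was at the start of the episode above 0.025 m).
It also fails if it takes over 45 s, if anything falls off the work surface, if the arm or the gripper's body presses on something with over 40 N, if the wrist force passes 120 N, or if a joint passes its speed limit or range.

## Working session

There is one attempt and no reset: what is moved stays moved. The work goes in short steps, Python scripts to look and compute and a shell command to move; the robot and the scene stay as the last step left them, time stands still between calls to the robot, and variables do not carry over. Pictures are saved under pics/ and viewed, on a budget of 10 in all, crops included, one or two more only if the job needs it, and the job is handed in when it is done.

```bash
mkdir -p pics; ls; python3 - <<'E'
from bench import *
import cv2,numpy as np
s=state();print(s)
for n in("scene","top"):
    p,d=grab_frame(n);c=camera_params(n);cv2.imwrite(f"pics/{n}0.png",p);np.savez(f"{n}0.npz",p=p,d=d,K=c["K"],T=c["T"]);print(c)
E
```

```text
pics
{'time_s': 0.0, 'qpos': array([ 1.24150956,  0.61595404, -0.01261459,  1.42495258,  0.00807053,
        1.10339766, -0.04038225]), 'joint_vel': array([ 0.0004437 ,  0.00048891,  0.0002371 ,  0.00170374,  0.00109751,
       -0.00034996,  0.00056477]), 'tau': array([-1.83971465e-04, -4.69217920e+01,  2.59239748e-01, -1.71037120e+01,
        1.00191822e-02,  9.51608294e-03,  2.19997332e-05]), 'tcp_pos': array([ 0.19359699, -0.61967202,  0.23009777]), 'orientation': array([ 9.88555747e-01,  1.50850136e-01, -2.08154458e-04, -1.31473950e-03]), 'ft_force': array([ 0.23422051, -0.17536648,  0.33684359]), 'wrist_torque': array([-0.02928212,  0.01400922,  0.06189169]), 'width': 0.08522310060759392}
{'K': array([[468.87186644,   0.        , 275.33008609],
       [  0.        , 468.87186644, 213.66396106],
       [  0.        ,   0.        ,   1.        ]]), 'T': array([[ 0.34300821,  0.73246218, -0.58808547,  1.10451348],
       [ 0.93920844, -0.25726075,  0.22738605, -0.15990107],
       [ 0.01526037, -0.63033012, -0.77617721,  0.82227986],
       [ 0.        ,  0.        ,  0.        ,  1.        ]])}
{'K': array([[400.90114539,   0.        , 281.73121966],
       [  0.        , 400.90114539, 209.35174415],
       [  0.        ,   0.        ,   1.        ]]), 'T': array([[ 0.01267922, -0.9895799 ,  0.14342546,  0.41642211],
       [-0.99978152, -0.01016261,  0.01826548,  0.03068086],
       [-0.01661758, -0.14362571, -0.98949255,  1.08097684],
       [ 0.        ,  0.        ,  0.        ,  1.        ]])}
```

View pics/scene0.png

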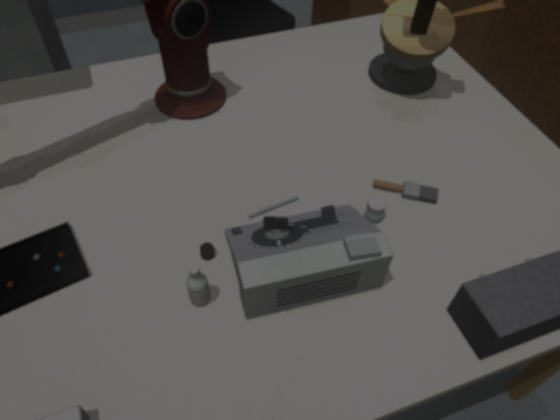

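View pics/top0.png

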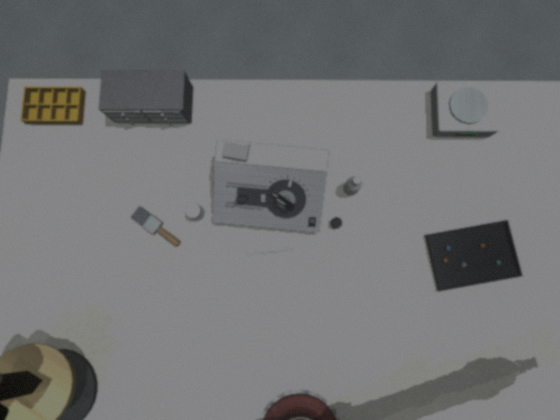

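The top view shows the console around (270,187), the ring at about (288,198), the lock tab near (243,197), and the mark near (290,182). I'll enlarge both views and fit the panel.

```bash
cat > h.py <<'E'
import numpy as np,cv2
def load(n):
    z=np.load(n);return z["p"],z["d"],z["K"],z["T"]
def cloud(d,K,T):
    v,u=np.indices(d.shape);P=np.stack([(u-K[0,2])/K[0,0]*d,(v-K[1,2])/K[1,1]*d,d],-1)
    return P@T[:3,:3].T+T[:3,3]
def ray(uv,K,T):
    r=T[:3,:3]@np.linalg.solve(K,[uv[0],uv[1],1.]);return T[:3,3],r
def proj(P,K,T):
    c=T[:3,:3].T@(np.asarray(P)-T[:3,3]);return (K@c)[:2]/c[2]
def crop(p,u0,v0,w,h,s):
    c=cv2.resize(p[v0:v0+h,u0:u0+w],None,fx=s,fy=s,interpolation=cv2.INTER_CUBIC)
    c=cv2.convertScaleAbs(c,alpha=1.6)
    for k in range(0,w,10): cv2.putText(c,str(u0+k),(int(k*s),10),0,.35,(0,0,255)) if k%20==0 else 0
    for k in range(0,h,10): cv2.putText(c,str(v0+k),(0,int(k*s)+4),0,.35,(0,255,0))
    return c
E
python3 - <<'E'
from h import *
p,d,K,T=load("top0.npz");a=crop(p,205,135,130,105,6);
cv2.imwrite("pics/c1.png",a)
p2,d2,K2,T2=load("scene0.npz");cv2.imwrite("pics/c2.png",crop(p2,220,195,130,70,6))
for n,(d,K,T) in dict(top=(d,K,T),scene=(d2,K2,T2)).items():
    P=cloud(d,K,T).reshape(-1,3);P=P[d.ravel()>0]
    m=(P[:,2]>.025)&(P[:,2]<.2)&(P[:,0]>.4)&(P[:,0]<.8)&(abs(P[:,1]+0)<.25)
    Q=P[m];print(n,len(Q),Q.min(0),Q.max(0))
    # panel plane ransac
    r=np.random.default_rng(0);best=0
    for _ in range(400):
        t=Q[r.choice(len(Q),3,False)];nn=np.cross(t[1]-t[0],t[2]-t[0]);l=np.linalg.norm(nn)
        if l<1e-6: continue
        nn/=l;nn*=np.sign(nn[2])
        if nn[2]>.95 or nn[2]<.75: continue
        i=abs((Q-t[0])@nn)<.002
        if i.sum()>best: best=i.sum();I=i
    c=Q[I].mean(0);nn=np.linalg.svd(Q[I]-c)[2][2] if 0 else np.linalg.eigh(np.cov((Q[I]-c).T))[1][:,0];nn*=np.sign(nn[2])
    print(best,c,nn,"tilt",np.degrees(np.arccos(nn[2])),"yaw",np.degrees(np.arctan2(-nn[1],-nn[0])))
    L=Q[(abs(Q[:,2]-.12)<.004)];print("ledge",cv2.minAreaRect(L[:,:2].astype(np.float32)),np.median(L[:,2]))
    B=Q[I];print("panel box",cv2.minAreaRect(B[:,:2].astype(np.float32)))
E
```

```text
top 9514 [ 0.50880664 -0.1536718   0.02502477] [0.73037057 0.23017785 0.14351587]
4129 [0.60197475 0.08284031 0.08336993] [-0.4929412   0.0466515   0.86881103] tilt 29.679233432905935 yaw -5.406316869660089
ledge ((0.6476513743400574, 0.08084259182214737), (0.27969127893447876, 0.142949640750885), 85.29235076904297) 0.12059682279672712
panel box ((0.6077694296836853, 0.04203011095523834), (0.36407214403152466, 0.19068948924541473), 83.78511047363281)
scene 13335 [ 0.51010298 -0.15199211  0.02502151] [0.73394131 0.23202    0.14086779]
3462 [0.61764553 0.07673886 0.09105822] [-0.498016    0.0430093   0.86610061] tilt 29.991380956626273 yaw -4.935890463490016
ledge ((0.6537646055221558, 0.08283369243144989), (0.27881062030792236, 0.13696490228176117), 84.70195007324219) 0.11940703431543309
panel box ((0.6077247858047485, 0.045178115367889404), (0.36453303694725037, 0.1846107542514801), 84.57684326171875)
```

View pics/c1.png

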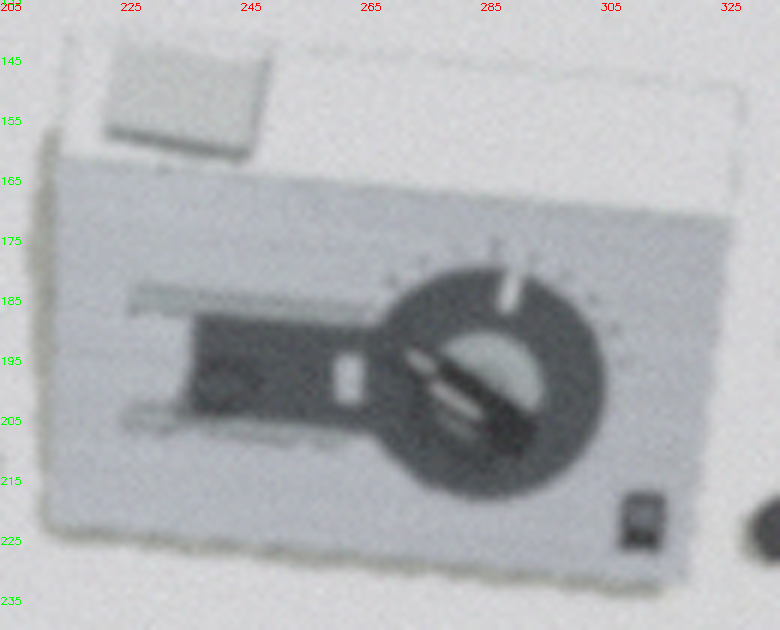

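View pics/c2.png

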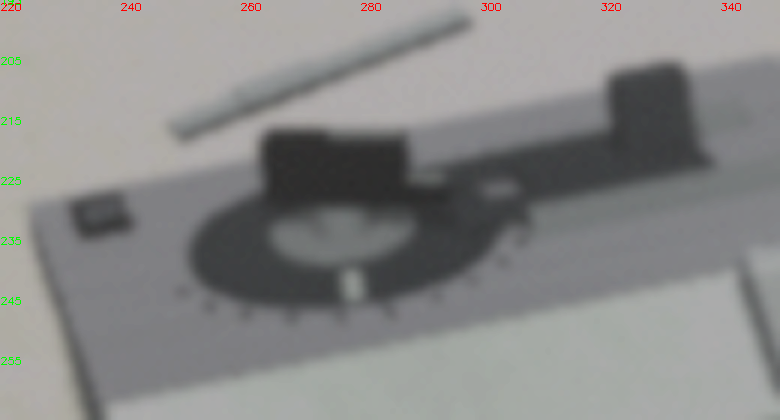

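```bash
cat >> h.py <<'E'
psi=np.radians(-5.0);c30,s30=np.cos(np.pi/6),.5
Rz=np.array([[np.cos(psi),-np.sin(psi),0],[np.sin(psi),np.cos(psi),0],[0,0,1]])
UP,LF,N=Rz@[c30,0,s30],Rz@[0,1,0],Rz@[-s30,0,c30]
def hit(uv,K,T,c,h):
    o,r=ray(uv,K,T);return o+r*(((np.asarray(c)+h*N-o)@N)/(r@N))
E
python3 - <<'E'
from h import *
C={}
for n,c in dict(top=[.60197,.08284,.08337],scene=[.61765,.07674,.09106]).items():
    p,d,K,T=load(n+"0.npz")
    if n=="top": pts=dict(ring=((286.2,198.7),.0025),mark=((290.2,183.8),.005),noseA=((273,193.6),.022),noseB=((278,197.2),.022),barA=((277,199.7),.038),barB=((285.2,204.8),.038),tabtop=((242.5,198.5),.038),window=((263,198),.01))
    else: pts=dict(ring=((277.8,234.3),.0025),mark=((278.5,242.3),.005),tabA=((321.8,207.5),.038),tabB=((334,206),.038),barA=((264,217),.038),barB=((287.5,218),.038),nose=((294,227),.018))
    print(n)
    R=hit(*pts["ring"][:1],K,T,c,.0025);ax=R-.0025*N
    for k,(uv,h) in pts.items():
        X=hit(uv,K,T,c,h);r=X-ax;print(k,X.round(4),"up %.1f left %.1f"%(1e3*r@UP,1e3*r@LF),"ang(cw) %.1f"%np.degrees(np.arctan2(-r@LF,r@UP)))
    P=cloud(d,K,T);X=P[d>0];q=X-ax
    h=q@N;m=(h>.030)&(h<.042)&(abs(q@UP)<.06)&(abs(q@LF)<.16)
    for nm,mm in (("bar",m&(q@LF<.05)),("tab",m&(q@LF>.07)&(abs(q@UP)<.04))):
        a=q[mm];
        if len(a): 
            uv=np.c_[a@UP,a@LF]*1e3;print(nm,len(a),a.mean(0)@N*1e3,uv.mean(0),cv2.minAreaRect(uv.astype(np.float32)),"top h",np.percentile(a@N,90))
E
```

```text
top
ring [0.5887 0.0382 0.0809] up 0.0 left 0.0 ang(cw) -3.4
mark [0.6225 0.0285 0.1037] up 41.2 left -6.7 ang(cw) 9.3
noseA [0.5968 0.0708 0.1064] up 17.3 left 33.2 ang(cw) -62.5
noseB [0.5886 0.0584 0.1023] up 9.1 left 20.1 ang(cw) -65.7
barA [0.58   0.0604 0.1158] up 8.3 left 21.3 ang(cw) -68.9
barB [0.5685 0.0402 0.1101] up -3.0 left 0.3 ang(cw) -174.4
tabtop [0.5826 0.1452 0.113 ] up 2.7 left 106.0 ang(cw) -88.5
window [0.5889 0.0966 0.0867] up -1.3 left 58.2 ang(cw) -91.3
bar 122 37.31905280042795 [0.62959067 2.86772876] ((-0.3380727767944336, 3.0477066040039062), (47.73862075805664, 14.683813095092773), 59.707801818847656) top h 0.04011391307480977
tab 55 36.744415186274175 [  0.22655376 110.30757181] ((-0.5572266578674316, 110.38645935058594), (23.985389709472656, 12.209004402160645), 89.52063751220703) top h 0.039337547415070194
scene
ring [0.5945 0.0436 0.0823] up 0.0 left 0.0 ang(cw) -3.4
mark [0.6282 0.032  0.1052] up 41.4 left -8.5 ang(cw) 11.6
tabA [0.5811 0.1408 0.1107] up -4.7 left 95.7 ang(cw) -92.8
tabB [0.5873 0.1642 0.1131] up 0.1 left 119.5 ang(cw) -89.9
barA [0.5619 0.0263 0.1054] up -15.2 left -20.0 ang(cw) 127.2
barB [0.5899 0.0643 0.1196] up 13.2 left 20.3 ang(cw) -57.0
nose [0.6032 0.0733 0.1037] up 16.0 left 30.3 ang(cw) -62.2
bar 150 35.59007281781703 [-1.38289778 -0.72603174] ((-3.497807025909424, -1.043182373046875), (47.75680923461914, 15.512861251831055), 60.86844253540039) top h 0.03856378283307486
tab 74 35.24955897748312 [ -2.61916322 106.89251725] ((-4.317696571350098, 107.13017272949219), (13.411967277526855, 25.63758087158203), 4.398925304412842) top h 0.038144754124913326
```

Crops: ring centre at about (286,199), mark (290,184), nose pointing up-left (273,194), tab (242,198). That puts the knob at about -60° and the mark at about +12°. The axis is near (0.590, 0.042) and the bar centre near (0.576, 0.043, 0.104). The tool stays vertical. I'll move above the knob.

```bash
python3 -c "
from bench import *;print(camera_params('wrist'))"
python3 -m inch '[[[56,-52,0,-8,-1],[112,-104,0,-16,-1],[168,-156,0,-24,-1],[224,-207,0,-32,-1],[280,-259,0,-40,-1],[336,-311,0,-40,-1],[392,-363,0,-40,-1],[448,-415,0,-40,-1],[505,-467,0,-40,-1],[561,-519,0,-40,-1]]]' 20
```

```text
{'K': array([[320.34521613,   0.        , 279.55716395],
       [  0.        , 320.34521613, 210.72323787],
       [  0.        ,   0.        ,   1.        ]]), 'T': array([[ 0.29847732, -0.92136947, -0.24897708,  0.25684902],
       [-0.95441406, -0.28875809, -0.0755815 , -0.60002582],
       [-0.00225566,  0.26018659, -0.96555572,  0.37262154],
       [ 0.        ,  0.        ,  0.        ,  1.        ]])}
time_s: 1.35
tcp_pos: [0.5056, -0.0769, 0.2311]
orientation: [0.877, 0.48, -0.0, 0.0]
ft_force: [1.1, -0.8, 0.5]
width: 0.0854
```

```bash
python3 -m inch '[[[60,-3,0,0,-1],[120,-6,0,0,-1],[138,-6,0,0,-1],[138,-6,0,0,-1],[138,-6,0,0,-1]]]' 20
python3 - <<'E'
from bench import *
from h import *
print(state()["tcp_pos"],state()["orientation"])
c=camera_params("wrist");p,d=grab_frame("wrist");np.savez("w1.npz",p=p,d=d,K=c["K"],T=c["T"])
K,T=c["K"],c["T"];print(proj([.59,.042,.0806],K,T),proj([.5763,.0432,.1044],K,T),T[:3,3])
cv2.imwrite("pics/w1.png",cv2.convertScaleAbs(p,alpha=1.4))
E
```

```text
time_s: 1.98
tcp_pos: [0.5737, 0.0381, 0.231]
orientation: [0.878, 0.478, -0.001, 0.001]
ft_force: [0.0, -0.5, 0.5]
width: 0.0854
[0.57372851 0.03814327 0.2309817 ] [ 8.78172645e-01  4.78341974e-01 -1.18297169e-03  6.01252403e-04]
[291.96384849 184.60392884] [278.77625755 197.06915848] [0.6099462  0.09415354 0.37317001]
```

View pics/w1.png

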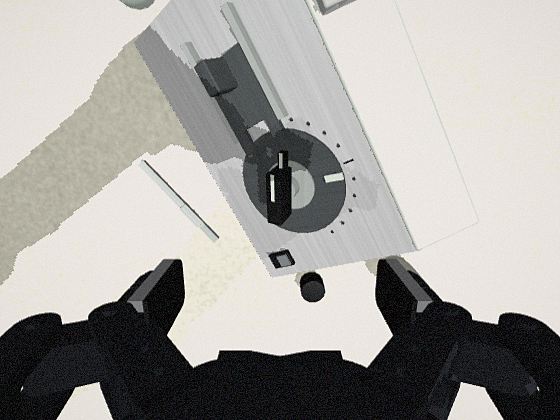

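The wrist view shows the ring centred near (295,181), the mark at (334,178), the nose tip at (282,152), the bar top around (278,193), and the tab around (215,77).

```bash
python3 - <<'E'
from h import *
p,d,K,T=load("w1.npz");P=cloud(d,K,T)
g=cv2.cvtColor(p,6)
# panel plane offset using points on panel
c0=np.array([.590,.042,.0806])-.0025*N
q=P-c0;h=q@N;m=(d>0)&(abs(h)<.006)&(abs(q@UP)<.06)&(abs(q@LF)<.12)&(np.hypot(q@UP,q@LF)>.056)
off=np.median(h[m]);print("panel off mm",off*1e3);
A=P[m]-P[m].mean(0);n=np.linalg.eigh(A.T@A)[1][:,0];n*=np.sign(n[2]);print(n,N)
c=c0+off*N
q=P-c;h=q@N;up=q@UP;lf=q@LF
# ring by colour (dark, near h~2.5)
b=(d>0)&(h>.03)&(h<.045)&(abs(up)<.05)&(abs(lf)<.05)
print("bar top",cv2.minAreaRect((1e3*np.c_[up[b],lf[b]]).astype(np.float32)),np.median(h[b])*1e3,b.sum())
b=(d>0)&(h>.03)&(h<.045)&(abs(up)<.04)&(abs(lf-.11)<.03)
print("tab top",cv2.minAreaRect((1e3*np.c_[up[b],lf[b]]).astype(np.float32)),np.median(h[b])*1e3,b.sum())
r=(d>0)&(g<75)&(h<.006)&(h>-.002)&(np.hypot(up,lf)<.056)&(lf<.02)
cnt=1e3*np.c_[up[r],lf[r]]; hull=cv2.convexHull(cnt.astype(np.float32))[:,0];hull=hull[hull[:,1]<15]
x=np.linalg.lstsq(np.c_[2*hull,np.ones(len(hull))],(hull**2).sum(1),rcond=None)[0];print("ring",x[:2],np.sqrt(x[2]+x[:2]@x[:2]))
for k,uv,hh in(("mark",(334,178),.005),("nosetip",(282.5,152),.022),("linetop",(273,178),.038),("linebot",(271,200),.038)):
    X=hit(uv,K,T,c,hh)-c;print(k,1e3*X@UP,1e3*X@LF)
print("c",c)
E
```

```text
panel off mm -0.3102635520376767
[-0.49746505  0.04240279  0.86644707] [-0.49809735  0.04357787  0.8660254 ]
bar top ((-1.250399112701416, 0.8217029571533203), (48.78361511230469, 14.120326042175293), 59.525054931640625) 37.66413911590753 936
tab top ((-1.3240818977355957, 109.26374053955078), (26.106704711914062, 13.033324241638184), 89.84058380126953) 37.411626234891955 635
ring [-1.07898735  4.0170826 ] 54.33546536143245
mark 42.08844002874669 -7.395043591049204
nosetip 19.076322728510462 32.55657258617989
linetop 9.636094968714723 18.468841574844035
linebot -2.9968664905056315 1.8605256760549753
c [0.59139978 0.04187753 0.07816624]
```

```bash
python3 -m inch '[[[6,-2,50,5,-0.1],[6,-2,100,5,-0.1],[6,-2,120,5,-0.1],[6,-2,135,5,-0.1],[6,-2,135,5,-0.1],[6,-2,135,5,0.2],[6,-2,135,5,0.35],[6,-2,135,5,0.35],[6,-2,135,5,0.35]]]' 20
python3 - <<'E'
from bench import *
from h import *
s=state();print(s["tcp_pos"],s["orientation"],s["ft_force"],s["wrist_torque"])
c=camera_params("wrist");p,d=grab_frame("wrist");np.savez("w2.npz",p=p,d=d,K=c["K"],T=c["T"])
cv2.imwrite("pics/w2.png",cv2.convertScaleAbs(p,alpha=1.4))
E
```

```text
time_s: 3.15
tcp_pos: [0.5762, 0.0472, 0.0967]
orientation: [0.897, 0.441, 0.0, 0.0]
ft_force: [0.5, 0.7, 0.9]
width: 0.0277
[0.57620497 0.04719621 0.09670546] [8.97442342e-01 4.41131658e-01 3.05701377e-04 1.01411470e-04] [0.53589409 0.7020227  0.94847605] [ 0.00887511 -0.02165235 -0.012908  ]
```

View pics/w2.png

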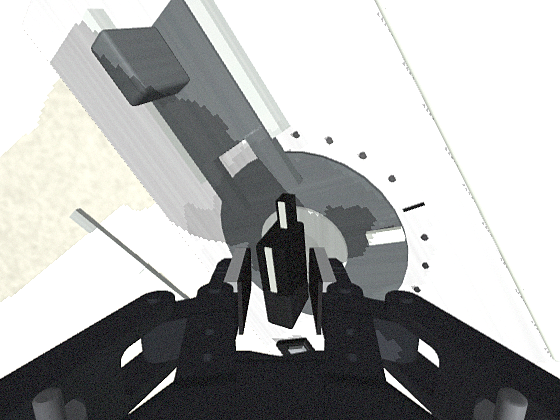

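The fingers straddle the bar without contact. Next I turn the knob cautiously, watching the force.

```bash
python3 -m inch '[[[-1,0,0,7,0.38],[-2,1,0,14,0.4],[-3,1,0,21,0.4],[-3,1,0,28,0.42],[-3,1,1,35,0.45]]]' 20; python3 -m inch '[[[0,0,1,7,0.45],[0,0,2,14,0.45],[0,0,3,21,0.5],[0,0,3,28,0.5],[0,0,3,32,0.5],[0,0,3,32,0.5]]]' 20
```

```text
time_s: 3.82
tcp_pos: [0.5751, 0.0448, 0.0959]
orientation: [0.989, 0.149, 0.0, -0.0]
ft_force: [0.2, 1.1, 2.3]
width: 0.0236
time_s: 4.58
tcp_pos: [0.576, 0.044, 0.0927]
orientation: [0.992, -0.127, 0.001, 0.0]
ft_force: [1.4, -1.8, 1.1]
width: 0.0216
```

```bash
python3 -m inch '[[[0,0,0,0,0.7],[0,0,0,0,0.9],[0,0,0,0,0.9],[0,0,0,0,0.9],[0,0,0,0,0.9]]]' 30
python3 - <<'E'
from bench import *
from h import *
s=state();print(s["tcp_pos"],s["orientation"],s["ft_force"],s["wrist_torque"])
c=camera_params("wrist");p,d=grab_frame("wrist");np.savez("w3.npz",p=p,d=d,K=c["K"],T=c["T"])
cv2.imwrite("pics/w3.png",cv2.convertScaleAbs(p,alpha=1.2))
E
```

```text
time_s: 5.2
tcp_pos: [0.5745, 0.0441, 0.0924]
orientation: [0.992, -0.127, -0.001, 0.0]
ft_force: [-2.2, -0.8, 4.6]
width: 0.014
[0.57447184 0.04406601 0.09236776] [ 9.91846494e-01 -1.27437079e-01 -5.60882256e-04  8.95691612e-05] [-2.16482926 -0.80435121  4.58229217] [0.00098008 0.43940931 0.26781106]
```

View pics/w3.png

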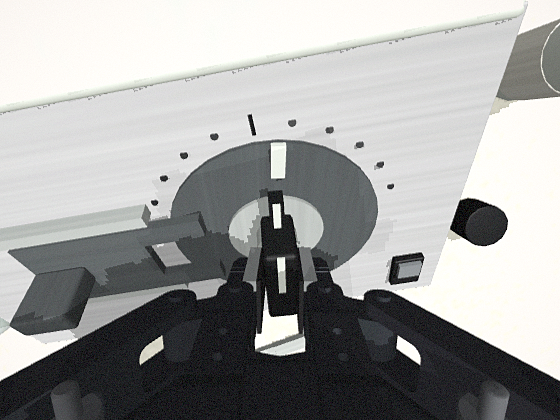

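Gripped at 14 mm wide. The nose is at about (276,205), the mark at (278,160) and the bar line at (282,272).

```bash
python3 - <<'E'
from h import *
p,d,K,T=load("w3.npz");c=np.array([.5904,.0428,.0776])
g=cv2.cvtColor(p,6).astype(float)
P=cloud(d,K,T);q=P-c;h=q@N;m=(d>0)&(abs(h)<.004)&(np.hypot(q@UP,q@LF)>.058)&(q@UP>.03)&(abs(q@LF)<.1);print("off",np.median(h[m])*1e3)
def cen(u0,u1,v):
    r=g[v,u0:u1];w=np.clip(r-(r.max()+r.min())/2,0,None);return (w*np.arange(u0,u1)).sum()/w.sum()
for k,hh,vs,(a,b) in(("mark",.005,range(146,178,4),(262,296)),("nose",.022,range(206,222,3),(266,287)),("bar",.038,range(260,282,4),(272,292))):
    X=np.array([hit((cen(a,b,v),v),K,T,c,hh)-c for v in vs]);u,l=X@UP*1e3,X@LF*1e3
    print(k,"up",u.round(1),"left",l.round(1),"polar cw",np.degrees(np.arctan2(-l,u)).mean().round(1),"line dir cw",np.degrees(np.arctan(-np.polyfit(u,l,1)[0])).round(1))
b=(d>0)&(h>.034)&(h<.042)&(abs(q@UP)<.05)&(abs(q@LF)<.012);print(cv2.minAreaRect((1e3*np.c_[q[b]@UP,q[b]@LF]).astype(np.float32)))
E
```

```text
off -0.13197812974569148
mark up [50.5 48.7 46.8 44.9 43.  41.  38.9 36.8] left [-8.7 -8.3 -8.2 -7.8 -7.5 -7.1 -6.7 -6.5] polar cw 9.8 line dir cw 9.5
nose up [34.8 33.2 31.6 30.  28.2 26.5] left [-4.7 -4.5 -4.2 -3.4 -3.5 -3.3] polar cw 7.3 line dir cw 10.6
bar up [21.7 19.1 16.4 13.7 10.9  8. ] left [-2.7 -2.4 -2.1 -1.6 -1.3 -1.1] polar cw 7.2 line dir cw 6.8
((0.9123172760009766, -1.3198957443237305), (48.603485107421875, 23.729703903198242), 4.617596626281738)
```

The knob is at about +7.5° and the mark at about +9.7°. I'll turn a further 3°, release, lift and look.

```bash
python3 -m inch '[[[0,0,0,1.5,0.9],[0,0,0,3,0.9],[0,0,0,3,0.9],[0,0,0,3,0.4],[0,0,0,3,0.2],[0,0,0,3,0],[0,0,-40,3,0],[0,0,-80,3,0],[0,0,-80,3,0]]]' 30
python3 - <<'E'
from bench import *
from h import *
s=state();print(s["tcp_pos"],s["orientation"],s["ft_force"])
cc=camera_params("wrist");p,d=grab_frame("wrist");K,T=cc["K"],cc["T"];np.savez("w4.npz",p=p,d=d,K=K,T=T)
c=np.array([.5904,.0428,.0776])
for k,(r,hh) in dict(axis=(0,.038),mark=(.044,.005)).items(): print(k,proj(c+r*(UP*.985-LF*.17)+hh*N,K,T))
P=cloud(d,K,T);q=P-c;h=q@N;b=(d>0)&(h>.034)&(h<.042)
for o in(0,.109):
    e=b&(abs(q@UP)<.05)&(abs(q@LF-o)<.03);print(cv2.minAreaRect((1e3*np.c_[q[e]@UP,q[e]@LF]).astype(np.float32)),e.sum())
cv2.imwrite("pics/w4.png",cv2.resize(cv2.convertScaleAbs(p,alpha=1.2)[60:360,100:460],None,fx=2,fy=2))
E
```

```text
time_s: 6.38
tcp_pos: [0.5778, 0.0444, 0.1758]
orientation: [0.988, -0.154, 0.004, -0.001]
ft_force: [0.3, 0.5, -0.8]
width: 0.0429
[0.57779451 0.04437814 0.17580919] [ 0.98812136 -0.15361471  0.0041578  -0.00118511] [ 0.28225281  0.46490279 -0.83950813]
axis [283.34494257 234.10519447]
mark [276.65638991 152.87551426]
((0.17258453369140625, -0.08478355407714844), (13.88922119140625, 48.48090362548828), 80.39506530761719) 1013
((-0.2457408905029297, 107.87812805175781), (13.134435653686523, 25.902135848999023), 0.5898416042327881) 519
```

View pics/w4.png

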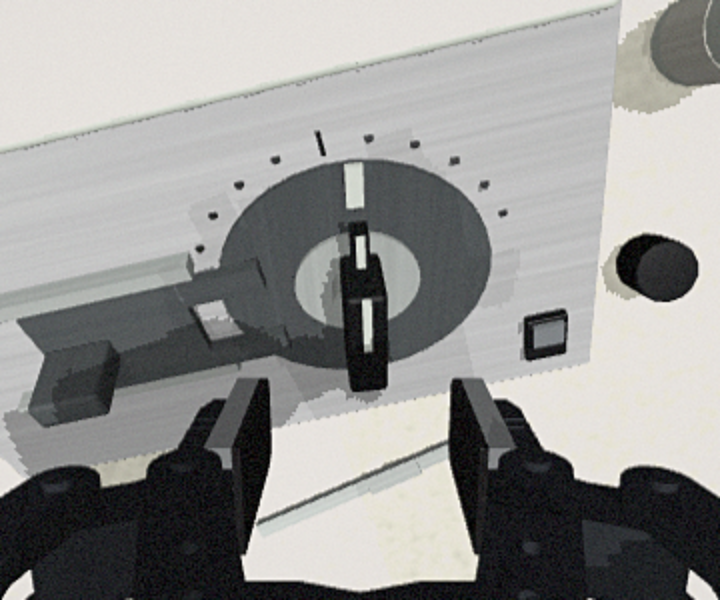

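The knob measures 9.6° against a mark at 9.7°, so it is aligned: nose (360,250) points at the mark (354,185). Next I straddle the lock tab.

```bash
python3 -m inch '[[[-8,-40,0,-6,-0.2],[-18,-80,0,-12.7,-0.2],[-25,-105,0,-12.7,-0.2],[-25,-105,0,-12.7,-0.2],[-25,-105,30,-12.7,-0.2],[-25,-105,60,-12.7,-0.2],[-25,-105,83,-12.7,-0.2],[-25,-105,83,-12.7,-0.2]]]' 20
python3 - <<'E'
from bench import *
import cv2
p,d=grab_frame("wrist");cv2.imwrite("pics/w5.png",cv2.convertScaleAbs(p,alpha=1.2))
E
```

```text
time_s: 7.42
tcp_pos: [0.5813, 0.1489, 0.0869]
orientation: [0.999, -0.045, -0.003, 0.002]
ft_force: [-0.0, 0.7, 0.9]
width: 0.0514
```

View pics/w5.png

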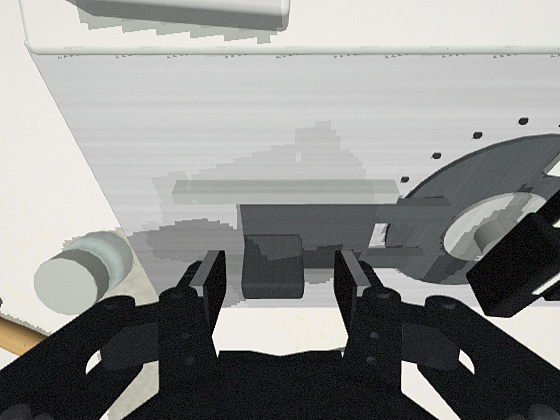

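```bash
python3 -m inch '[[[0,0,0,0,-0.2],[0,0,0,0,-0.2]]]' 20
```

```text
time_s: 7.72
tcp_pos: [0.5838, 0.1517, 0.0905]
orientation: [0.999, -0.043, 0.001, -0.0]
ft_force: [0.2, 0.1, -0.6]
width: 0.0509
```

```bash
python3 -m inch '[[[2,0,-2,0,0.1],[2,0,-2,0,0.3],[2,0,-2,0,0.6],[2,0,-2,0,0.6],[2,0,-2,0,0.6]]]' 25; python3 -m inch '[[[0,4,0,0,0.6],[0,8,0,0,0.6],[0,12,0,0,0.6],[0,16,0,0,0.6],[0,20,0,0,0.6],[0,20,0,0,0.6]]]' 25
```

```text
time_s: 8.35
tcp_pos: [0.5854, 0.1517, 0.0919]
orientation: [0.999, -0.043, 0.0, -0.0]
ft_force: [-0.4, 0.1, 5.3]
width: 0.0256
time_s: 9.1
tcp_pos: [0.5837, 0.1315, 0.0919]
orientation: [0.999, -0.043, 0.001, -0.0]
ft_force: [0.0, 1.1, 5.1]
width: 0.0257
```

Gripped at 26 mm and sliding freely. I'll continue in steps towards the stop.

```bash
python3 -m inch '[[[0,4,0,0,0.6],[0,8,0,0,0.6],[0,12,0,0,0.6],[0,16,0,0,0.6],[0,20,0,0,0.6],[0,23,0,0,0.6],[0,25,0,0,0.6],[0,25,0,0,0.6]]]' 25; python3 -m inch '[[[0,1,0,0,0.6],[0,2,0,0,0.6],[0,3,0,0,0.6],[0,4,0,0,0.6],[0,4,0,0,0.6]]]' 25
```

```text
time_s: 10.1
tcp_pos: [0.5815, 0.107, 0.0919]
orientation: [0.999, -0.043, 0.001, -0.0]
ft_force: [0.1, 1.4, 6.1]
width: 0.0254
time_s: 10.72
tcp_pos: [0.5812, 0.1033, 0.0919]
orientation: [0.999, -0.043, 0.001, -0.001]
ft_force: [-0.4, 1.6, 5.4]
width: 0.0254
```

```bash
python3 -m inch '[[[0,1,0,0,0.6],[0,2,0,0,0.6],[0,2,0,0,0.6]]]' 25; python3 -m inch '[[[0,1,0,0,0.6],[0,2,0,0,0.6],[0,2,0,0,0.6]]]' 25
```

```text
time_s: 11.1
tcp_pos: [0.5811, 0.1033, 0.0919]
orientation: [0.999, -0.043, 0.001, -0.002]
ft_force: [-0.2, 4.4, 5.6]
width: 0.0251
time_s: 11.48
tcp_pos: [0.5811, 0.1032, 0.0919]
orientation: [0.999, -0.042, 0.001, -0.003]
ft_force: [1.2, 8.0, 5.4]
width: 0.0255
```

Force is rising with no motion, so it is at the stop. I'll unload, release, lift and check.

```bash
python3 -m inch '[[[0,-4,0,0,0.6],[0,-4,0,0,0.3],[0,-4,0,0,0.1],[0,-4,0,0,0.1],[0,-4,-40,0,0.1],[0,-4,-90,0,0.1],[0,-4,-110,0,0.1],[0,-4,-110,0,0.1],[0,-4,-110,0,0.1]]]' 25
python3 - <<'E'
from bench import *
from h import *
s=state();print(s["tcp_pos"],s["ft_force"])
cc=camera_params("wrist");p,d=grab_frame("wrist");K,T=cc["K"],cc["T"]
c=np.array([.5904,.0428,.0776]);P=cloud(d,K,T);q=P-c;h=q@N;b=(d>0)&(h>.034)&(h<.042)
for o in(0,.06):
    e=b&(abs(q@UP)<.05)&(abs(q@LF-o)<.025);print(cv2.minAreaRect((1e3*np.c_[q[e]@UP,q[e]@LF]).astype(np.float32)),e.sum())
cv2.imwrite("pics/w6.png",cv2.resize(cv2.convertScaleAbs(p,alpha=1.2)[100:380,160:520],None,fx=2,fy=2))
E
```

```text
time_s: 12.6
tcp_pos: [0.5797, 0.1025, 0.1999]
orientation: [0.999, -0.043, -0.001, 0.0]
ft_force: [-0.6, 0.0, 0.8]
width: 0.0382
[0.57974315 0.10249229 0.19987556] [-0.61809885  0.02707739  0.80118171]
((0.30784034729003906, 0.17129898071289062), (14.22492790222168, 48.7658805847168), 80.30687713623047) 896
((0.5834431648254395, 60.07324981689453), (11.876858711242676, 25.763750076293945), 1.7362682819366455) 448
```

View pics/w6.png

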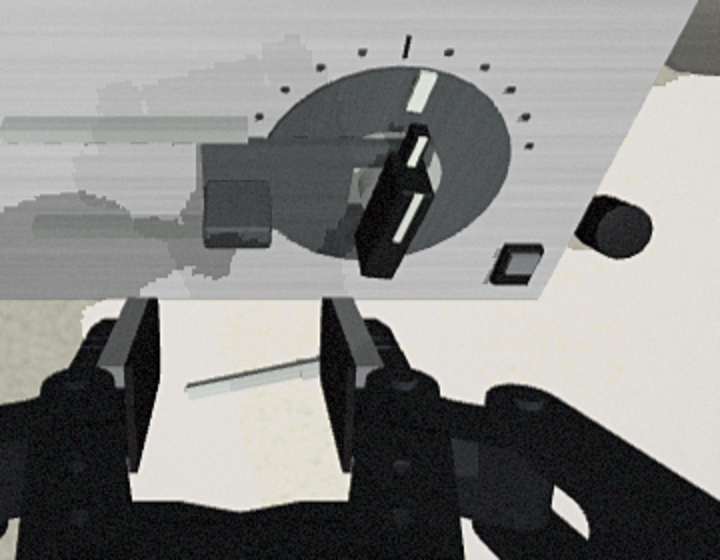

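The lock is home around the neck, with the tab at (237,213) and 60 mm from the axis. The knob is still on the mark, with the nose at (418,150) and the mark at (423,90).

```bash
python3 -c "
from bench import *;print(close_job())"
```

```text
the job is handed in; nothing more can be done
None
```

The knob is set to the mark, the fork lock is home, and I handed the job in at about 12.6 s. No verdict was reported.

- **Knob:** I straddled the bar with the fingers held vertical, turned it from about -60° to +9.7° and released it. The last wrist view measured it at 9.7°, against a mark at about 9.7°, well inside the 7.5° limit. An earlier, rougher look put the mark nearer 11–12°, also within the limit.
- **Lock:** I gripped the tab and slid it to its stop, where the force rose without further motion. The arm moved 48.6 mm. That is a little under the nominal 50 mm, because the tab measured about 108–109 mm from the axis at the start, not 110 mm. The final view put the tab 60.1 mm from the axis, where home is 60 mm.
- **Rest of the scene:** The ring was never touched. The loupe and tweezers looked undisturbed in the last picture. I did not re-measure the jar, cleaner, box or brush, but the arm stayed clear of them. The gripper was lifted clear of everything at hand-in.

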